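# Unpin the tile press and hold its lid at the balance point

### The arm

A 7-joint arm with a two-finger parallel gripper is mounted at the origin on the work surface. World frame = base frame: x ahead of the robot, y to its left, z up, the work surface at z = 0. Lengths are in mm, angles in rad, forces in N, time in s.
With the tool pointing down it reaches from about 425 to 975 mm from the base axis. Payload 16.7 kg.
Tool frame: the origin (TCP) lies at the very end of the fingers, on their centre line; the grasp point (between the pads) lies 19 mm behind it; z points along the fingers, y is the line along which they close (so a half turn about z gives the same grasp; the last joint's range is limited). The gripper opens to 85 mm and grips with 20 to 120 N. Pads are 22 mm wide; open, the fingers measure 114 mm over their backs; the gripper's body (76 mm by 85 mm) begins 54 mm behind the grasp point. The pads swing forward as they close: fully open they stand 13 mm farther back than shut.
Start: joints at [1.034, 0.426, 0.074, 1.606, -0.034, 1.111, -0.067], TCP at [254.594, -625.106, 231.302] pointing down, gripper open.
Joint ranges: [-2.85, 2.85], [-0.5, 2.14], [-1.23, 1.37], [0.21, 2.46], [-1.02, 4.16], [0.16, 2.05], [-2.73, 2.73]. Speed limits (rad/s): [1.89, 1.89, 2.39, 2.39, 3.01, 3.01, 3.01].

### API

Orientations are given as a 3x3 rotation matrix whose columns are the frame's x, y, z axes.
In Python, from station import telemetry, vision, env gives the robot as it stands.
- The arm moves only by the tool send_rows, never from a script. Its arguments are lists of equal length, an entry for each row: "translation": the shift along the tool's x, y, z in m, a list of three; "roll": the turn about the tool's z in degrees. In form: {"translation": [[dx, dy, dz], ...], "roll": [roll, ...]}. A call has 1 to 12 rows; each row is the pose to reach, as a shift and turn from the pose commanded when the call began, along the tool's axes at that moment; what a row does not reach only later rows make up. A row lasts 1/8 s, in which the tool goes at most 62.5 mm and 10.7 degrees, less where a joint would pass 70% of its speed; a pose out of reach is approached as far as the arm can. A call with a gripper value outside its range is refused whole. "jaw" is the closure, from 0 (fully open) to 1 (shut), set as the call begins (left out, the last holds). The fingers move at their own pace and stop on an object; the grip force is fixed at half the most. Time passes only in rows, so rows that repeat a pose let the fingers close. It gives the time, the measured TCP pose, the force, the opening and the grip force at its end, in the units of the state.
- telemetry.sense(): the state, without advancing time (a new reading comes with each control period).
- vision.capture(name): name is "scene" or "top" or "wrist"; returns a dict with "frame" (480x640x3 uint8, blue, green, red), "K" (3x3 intrinsics, pixels), "dist_coeffs" ([k1, k2, p1, p2, k3] as OpenCV has them; the pictures are not rectified), "camera_from_world" (4x4, takes a point from world to camera coordinates). Camera axes: x right, y up, looking along -z (the intrinsics and any distortion apply to the point x, -y, -z); pixel columns grow to the right and rows downward; lengths in mm; the calibration is good to about 2 mm. A picture is of the moment at which its call begins. There is no depth.
- env.job_done(): hands the job in; it is judged then, once.
The state is a dict: "clock": time; "joint_positions": joint angles; "qvel": joint speeds; "joint_torque": joint torques, N m; "ee_pos": TCP position; "eef_rot": TCP orientation; "contact_force": force on the tool from outside, world axes, zero at the start; "torque": the same for the moment, N m; "gripper_width": opening from 0.0 (shut) to 1.0 (fully open); "finger_force": force on a finger pad.
Only numpy, scipy, OpenCV 4.12 (cv2) and the standard library are available. Lean on these libraries where they do the work, as an engineer would, in place of code of your own. Each camera call takes 0.05 s, during which the arm holds its last target. There are 200 camera calls.

### The job

Draw the red-knobbed locking pin fully out of the tile press and lay it down in the notch of the dark wooden pin rest, its shank in the notch, and let go of it. Then take the orange bar and swing the press's lid up to its balance point, standing straight upright, without letting it go over the back, and finish while gripping the bar there, lid steady, so that a colleague can take out the tile: do not let go. Leave the pots and tools around it where they are.

Things in the scene. Friction and masses are not known exactly. Their poses are not given: they have to be found in the camera images.
- press: Fixed green tile press on a wooden sled, 200 x 260 mm, 91 mm high shut. Origin: centre of the underside, on the table. Its x points from the front (orange bar, pin knob) to the hinge, z up; its y points to the side the pin is on. Only its place on the table and its yaw differ between starts.
- lid (a joint): Hinge of the aluminium lid (170 x 236 x 12 mm, 0.5 to 0.85 kg with bar): 0 shut, grows as the front edge rises, 1.57 upright, ends at 2.5 over the back. Almost no friction; the centre of mass lies in the plane of hinge line and bar, so it balances at 1.57 and falls either way from there. A lug under its front corner is locked by the pin.
- lid_hinge (a point): Point of the hinge line straight behind the middle of the bar, 85 mm above the table; the hinge line runs along the press's y. Fixed on the press.
- bar (a point): Orange round grip bar of the lid, 12 mm thick, parallel to the hinge line and 225 mm from it; origin: its middle, 85 mm above the table when shut, 310 mm when upright. It sits 35 mm off the lid's middle, away from the pin. Two dark arms hold it, 66 mm clear between them; 47 mm from the bar's centre to the lid's edge. It can turn between finger pads that keep pointing down.
- pin: Loose steel pin with red knob, 70 g. Origin: middle of the 80 mm long, 12 mm thick shank; x along it from knob to tip. Knob 26 mm thick, 24 mm long, centre at x = -52 mm. It starts level, 60 mm above the table, in the bore, parallel to the press's x, knob to the front and 11 mm clear of the lug; drawn straight out by 70 mm the tip is free of the lug.
- pin_tip (a point): Tip of the pin's shank, 40 mm from the pin's origin.
- bore (a point): Centre of the mouth of the square 15 mm bore in the press front, 60 mm above the table, its axis along the press's x; the lid's lug, 6 mm thick, stands 1.5 mm before it.
- notch (a point): Middle of the notch in the fixed dark wooden pin rest, where the axis of a pin lying in it runs: 60 mm above the table (notch floor 54, walls 75). The notch runs along its x: 50 mm long, 17 mm wide, flared at the top, open above and at both ends. Parked, the shank's middle is near this point, the knob hangs free past either end.
- slip_jar: Brown lidded jar, 60 mm wide, 75 mm high, near the press. Bystander. Origin: centre of its underside.
- brush: Brush, 170 mm long, lying behind the press. Bystander. Origin: its underside.
- cup: Terracotta cup, 72 mm wide, 85 mm high. Bystander. Origin: centre of its underside.
- bowl: Blue bowl, 130 mm wide, 55 mm high. Bystander. Origin: centre of its underside.
- vase: Grey vase, 90 mm wide, 120 mm high. Bystander. Origin: centre of its underside.
- clay_bat: Plywood bat, 130 x 130 x 18 mm. Bystander. Origin: centre of its underside.

How it is judged (in metres and radians):
On the way, in this order (a step that is already met when the one before it is completed fails the run):
1. the pin is drawn right out of the bore and the lug, the lid still shut (x of pin_tip in the frame of press below -0.098 m and value of joint lid below 0.1 rad), for 0.1 s.
2. the pin lies in the notch, let go of, the lid still shut (x of pin in the frame of notch between -0.02 and 0.02 m and y of pin in the frame of notch between -0.006 and 0.006 m and z of pin in the frame of notch between -0.005 and 0.005 m and angle between the x axis of pin and the x axis of notch, either way round below 0.15 rad and linear speed of pin below 0.03 m/s and contact force between the fingers and pin below 0.1 N and value of joint lid below 0.1 rad), for 0.2 s.
At the end, for the whole second after the job is handed in: The pin lies in the notch (within 20 mm along it, 6 mm across, 5 mm in height, 0.15 rad), at rest and not touched by the fingers; the lid stands at its balance point, 1.57 +- 0.08 rad, still (under 0.08 rad/s), with the fingers holding it (over 1 N) (x of pin in the frame of notch between -0.02 and 0.02 m and y of pin in the frame of notch between -0.006 and 0.006 m and z of pin in the frame of notch between -0.005 and 0.005 m and angle between the x axis of pin and the x axis of notch, either way round below 0.15 rad and linear speed of pin below 0.03 m/s and contact force between the fingers and pin below 0.1 N and value of joint lid between 1.49 and 1.65 rad and velocity of joint lid between -0.08 and 0.08 rad/s and contact force between the fingers and lid above 1 N); the arm keeps its last pose, push and grip.
It fails at once if the lid goes over the back (beyond 1.9 rad) (value of joint lid above 1.9 rad).
It fails at once if a pot or tool round about is moved by more than 30 mm (distance of any of slip_jar, brush, cup, bowl, vase, clay_bat from where it was at the start of the episode above 0.03 m).
It also fails if it takes over 64 s, if anything falls off the work surface, if the arm or the gripper's body presses on something with over 40 N, if the wrist force passes 120 N, or if a joint passes its speed limit or range.

## Working session

There is one attempt and no reset: what is moved stays moved. The work goes in short steps, Python scripts to look and compute and a tool call to move; the robot and the scene stay as the last step left them, time stands still between calls to the robot, and variables do not carry over. Pictures are saved under pics/ and viewed, at most 10 in all, crops included, and the job is handed in when it is done.

Besides the shell and the picture viewer there is one more tool, called after "Call:" as a command line: name --pt "numbers of a row" for each row, then --argument value for the rest. send_rows: Moves the arm, as the interface text tells. Its arguments: {"type":"object","properties":{"translation":{"type":"array"},"roll":{"type":"array"},"jaw":{"type":"number"}},"required":["translation","roll"]}

```bash
mkdir -p pics; python3 - <<'E'
from station import telemetry, vision, env
import cv2,pickle
s=telemetry.sense(); print(s)
d={}
for n in("scene","top"):
    c=vision.capture(n); d[n]=c; cv2.imwrite(f"pics/{n}0.png",c["frame"]); print(n,c["K"],c["dist_coeffs"],c["camera_from_world"])
pickle.dump(d,open("c0.pkl","wb"))
E
```

```text
{'clock': 0.0, 'joint_positions': array([ 1.03448582,  0.426712  ,  0.07386567,  1.60662772, -0.03411946,
        1.11081509, -0.06710148]), 'qvel': array([-2.04478226e-03, -3.82104248e-06, -2.21896598e-04,  7.01804248e-04,
        8.86415128e-04, -7.94575260e-04,  1.40214916e-04]), 'joint_torque': array([-1.70527856e-04, -9.49852109e+01,  3.76088709e+00, -4.63514900e+01,
        1.92100927e-02,  1.01903555e-02,  5.21001652e-05]), 'ee_pos': array([ 254.44346539, -624.74958885,  230.61524983]), 'eef_rot': array([[ 9.26138018e-01,  3.77184372e-01, -5.67622615e-04],
       [ 3.77184790e-01, -9.26137280e-01,  1.17204967e-03],
       [-8.36176479e-05, -1.29957837e-03, -9.99999152e-01]]), 'contact_force': array([ 0.2778101 ,  0.38860897, -0.16234291]), 'torque': array([ 0.01428867, -0.03466984,  0.04833931]), 'finger_force': 0.0, 'gripper_width': 1.0018277806756335}
scene [[434.7802897    0.         322.05444535]
 [  0.         434.7802897  236.25444611]
 [  0.           0.           1.        ]] [-0.10493332  0.          0.          0.          0.        ] [[-5.90726325e-01  8.06866215e-01  3.05296448e-03  3.66814137e+02]
 [-5.83041983e-01 -4.29468631e-01  6.89651174e-01  2.61775557e+02]
 [ 5.57767384e-01  4.05615097e-01  7.24135303e-01 -1.66126010e+03]
 [ 0.00000000e+00  0.00000000e+00  0.00000000e+00  1.00000000e+00]]
top [[474.9496088    0.         316.23616148]
 [  0.         474.9496088  243.2781538 ]
 [  0.           0.           1.        ]] [0.03132765 0.         0.         0.         0.        ] [[-2.13725029e-02 -9.99677595e-01  1.37084409e-02 -3.46119674e+01]
 [ 9.94373218e-01 -1.98321312e-02  1.04060509e-01 -5.86120546e+02]
 [-1.03755092e-01  1.58553400e-02  9.94476490e-01 -1.29624425e+03]
 [ 0.00000000e+00  0.00000000e+00  0.00000000e+00  1.00000000e+00]]
```

View pics/scene0.png

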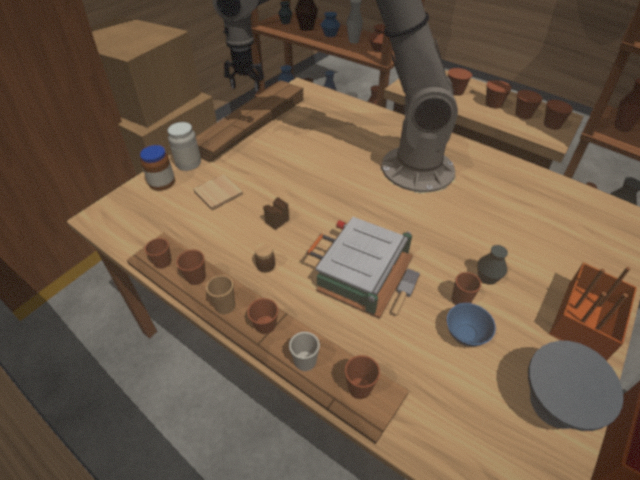

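View pics/top0.png

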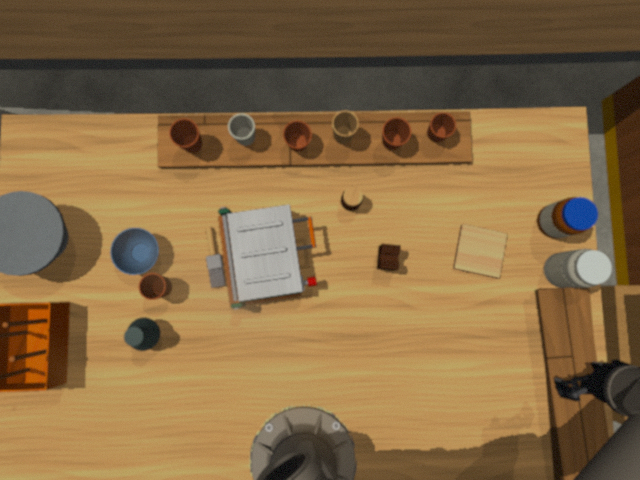

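Scene: the press is centred near top pixel (265,255). Its orange bar is at (311,233), the red knob at (311,282), the rest at (389,257), the jar at (352,199) and the brush at (213,260). I'll enlarge the views and measure.

```bash
cat > h.py <<'E'
import numpy as np, cv2
def ray(c,uv):
    p=cv2.undistortPoints(np.array([[uv]],float),np.array(c["K"]),np.array(c["dist_coeffs"]))[0,0]
    M=np.array(c["camera_from_world"]);R,t=M[:3,:3],M[:3,3]
    return -R.T@t, R.T@np.array([p[0],-p[1],-1.])
def plane(c,uv,z):
    o,d=ray(c,uv); return o+d*(z-o[2])/d[2]
def two(c1,a,c2,b):
    o1,d1=ray(c1,a);o2,d2=ray(c2,b); s=np.linalg.lstsq(np.c_[d1,-d2],o2-o1,rcond=None)[0]
    p,q=o1+s[0]*d1,o2+s[1]*d2; return (p+q)/2,np.linalg.norm(p-q)
def proj(c,P):
    M=np.array(c["camera_from_world"]); q=(M[:3,:3]@np.atleast_2d(P).T).T+M[:3,3]
    q=q*[1,-1,-1]; return cv2.projectPoints(q,np.zeros(3),np.zeros(3),np.array(c["K"]),np.array(c["dist_coeffs"]))[0][:,0]
def blobs(f,lo,hi,amin=15):
    m=cv2.inRange(cv2.cvtColor(f,cv2.COLOR_BGR2HSV),lo,hi)
    n,l,s,ce=cv2.connectedComponentsWithStats(m); return [(ce[i].round(2),s[i].tolist(),cv2.minAreaRect(np.argwhere(l==i)[:,::-1].astype(np.float32))) for i in range(1,n) if s[i][4]>=amin]
E
python3 - <<'E'
import pickle,cv2,numpy as np
from h import *
d=pickle.load(open("c0.pkl","rb"))
rois={"top":(210,180,410,310),"scene":(240,190,430,320)}
for n,c in d.items():
    x0,y0,x1,y1=rois[n]; f=c["frame"][y0:y1,x0:x1]
    cv2.imwrite(f"pics/{n}z.png",cv2.resize(f,None,fx=4,fy=4,interpolation=cv2.INTER_CUBIC))
    for nm,lo,hi in(("red",(0,200,120),(4,255,255)),("orange",(5,190,120),(14,255,255)),("dark",(0,60,10),(20,255,85)),("alu",(0,0,130),(179,45,255))):
        for b in blobs(f,lo,hi): print(n,nm,b[0]+[x0,y0],b[1][4],[np.round(v,1) for v in (np.array(b[2][0])+[x0,y0],b[2][1],b[2][2])])
E
```

```text
scene dark [276.08 214.24] 451 [array([276. , 213.5]), array([23. , 26.1]), np.float64(56.3)]
scene dark [264.62 263.92] 199 [array([264. , 263.5]), array([15., 18.]), np.float64(90.0)]
scene dark [367.68 310.26] 19 [array([367.4, 310.2]), array([13.5,  3.2]), np.float64(41.6)]
scene dark [273.82 310.59] 17 [array([274., 310.]), array([8., 2.]), np.float64(90.0)]
scene alu [360.27 253.44] 3611 [array([359.4, 251.7]), array([61.1, 70.5]), np.float64(29.1)]
scene alu [402.39 243.06] 18 [array([402.4, 243.2]), array([ 1.4, 11.7]), np.float64(29.7)]
scene alu [387.49 269.54] 72 [array([387.3, 269.9]), array([ 1.8, 46.1]), np.float64(29.5)]
scene alu [405.71 286.53] 108 [array([405.7, 286.4]), array([12.3,  9.2]), np.float64(18.4)]
top red [311.63 281.14] 51 [array([311.6, 281.1]), array([7.3, 6.5]), np.float64(76.0)]
top orange [311.06 231.25] 100 [array([311.2, 231.5]), array([29.3,  4.2]), np.float64(82.9)]
top dark [349.45 206.04] 91 [array([349.5, 205.1]), array([19.3,  8.9]), np.float64(18.4)]
top dark [388.24 257.54] 516 [array([388.1, 257.5]), array([21.1, 25.3]), np.float64(3.8)]
top dark [283.25 296.69] 114 [array([281.6, 297.1]), array([ 3.8, 37.5]), np.float64(82.4)]
top alu [263.83 252.66] 5654 [array([263.9, 252.6]), array([88. , 64.9]), np.float64(81.9)]
top alu [229.41 259.9 ] 164 [array([229.1, 258.1]), array([83. ,  2.3]), np.float64(81.8)]
top alu [214.47 261.35] 125 [array([215. , 261.5]), array([13., 10.]), np.float64(90.0)]
```

View pics/topz.png

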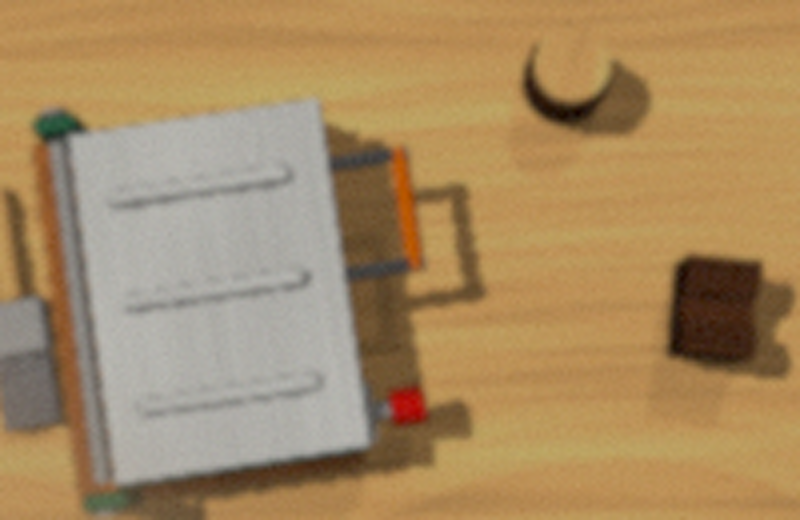

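View pics/scenez.png

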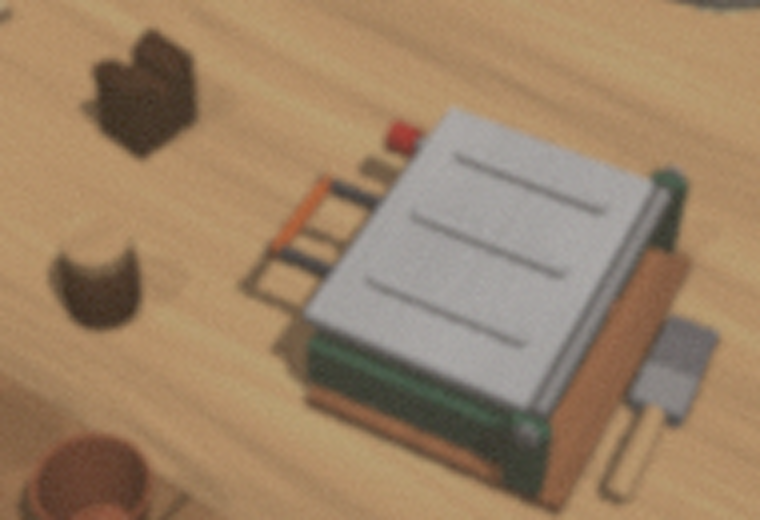

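The zoomed top view shows the rest centred near (388,257), its notch running left-right (about 4° tilted). The bar is at (311,231), the knob at (311.6,281), and the press is tilted about 8° the other way. Next I'll compute world positions.

```bash
python3 - <<'E'
import pickle,cv2,numpy as np
from h import *
d=pickle.load(open("c0.pkl","rb")); T,S=d["top"],d["scene"]
r=lambda v:np.round(v,1)
def seg(f,roi,lo,hi):
    x0,y0,x1,y1=roi; b=max(blobs(f[y0:y1,x0:x1],lo,hi),key=lambda b:b[1][4]); bx=cv2.boxPoints(b[2])+[x0,y0]; return b[0]+[x0,y0],bx
# bar / lid directions
c,bx=seg(T["frame"],(300,200,330,260),(5,190,120),(14,255,255)); ct=c
P=np.array([plane(T,p,88)for p in bx]); print("bar",r(plane(T,c,88)),r(P[:,:2]).tolist())
c,bx=seg(T["frame"],(232,195,310,310),(0,0,130),(179,45,255))
print("lid",r(plane(T,c,91)),r(np.array([plane(T,p,91)[:2] for p in bx])).tolist())
cs,bs=seg(S["frame"],(295,225,335,262),(3,120,90),(16,255,255)); print("bar scene",r(cs),"tri",two(T,ct,S,cs))
kt,_=seg(T["frame"],(300,270,325,295),(0,200,100),(4,255,255))
for hr in((0,120,90),(4,255,255)),((170,120,90),(179,255,255)):
    print([ (b[0]+[330,212],b[1][4]) for b in blobs(S["frame"][212:240,330:352],*hr,amin=3)])
print("knob top z66",plane(T,kt,66))
c,bx=seg(T["frame"],(370,235,410,280),(0,60,10),(20,255,85))
print("rest",[(z,r(plane(T,c,z))) for z in(60,75)],r(np.array([plane(T,p,75)[:2] for p in bx])).tolist())
# scaled view of rest
f=np.hstack([cv2.resize(T["frame"][240:276,368:408],(400,360),interpolation=cv2.INTER_CUBIC),cv2.resize(S["frame"][194:230,256:296],(400,360),interpolation=cv2.INTER_CUBIC)])
cv2.imwrite("pics/rest.png",cv2.convertScaleAbs(f,alpha=2.2))
E
```

```text
bar [612.  -32.6  88. ] [[650.2, -23.2], [651.4, -34.5], [572.8, -42.6], [571.6, -31.4]]
lid [555.4  92.2  91. ] [[663.5, 195.1], [685.3, 23.1], [451.8, -6.1], [431.6, 162.9]]
bar scene [315.1 243.1] tri (array([611.78539516, -32.43874558,  88.66316718]), np.float64(0.4361214005155823))
[(array([340.52, 223.81]), 31)]
[]
knob top z66 [479.23932991 -31.54064828  66.        ]
rest [(60, array([ 539.2, -241.8,   60. ])), (75, array([ 538.2, -239.3,   75. ]))] [[506.7, -207.2], [574.7, -214.1], [569.8, -270.9], [501.8, -263.7]]
```

View pics/rest.png

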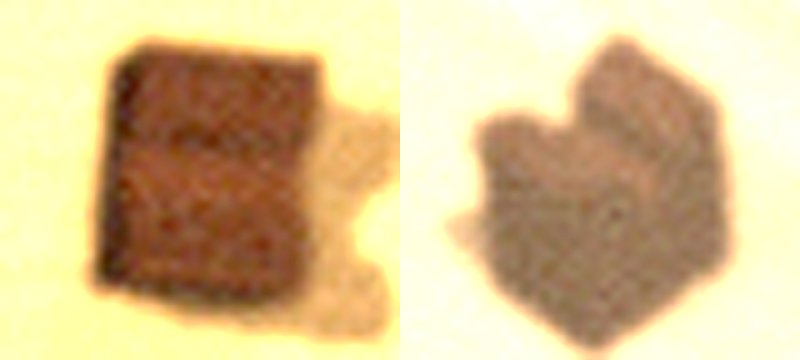

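Call:
send_rows --pt "0.018 -0.019 0.0" --pt "0.05 -0.055 0.005" --pt "0.09 -0.097 0.01" --pt "0.132 -0.142 0.015" --pt "0.176 -0.19 0.02" --pt "0.22 -0.237 0.025" --pt "0.264 -0.284 0.03" --pt "0.308 -0.331 0.035" --pt "0.35 -0.376 0.04" --pt "0.388 -0.417 0.045" --pt "0.416 -0.447 0.05" --pt "0.432 -0.4645 0.05" --roll '[-3,-9,-16,-23,-31,-39,-47,-55,-62,-68,-73,-74.8]' --jaw 0.3

```text
clock: 1.6
ee_pos: [479.6, -29.9, 181.0]
eef_rot: [[-0.125, 0.992, -0.001], [0.992, 0.125, 0.001], [0.001, -0.001, -1.0]]
contact_force: [-0.0, 0.3, -0.3]
gripper_width: 0.701
finger_force: 0.0
```

Call:
send_rows --pt "0 0 0" --pt "0 0 0" --roll '[0,0]'

```text
clock: 1.85
ee_pos: [479.2, -33.2, 181.3]
eef_rot: [[-0.119, 0.993, -0.0], [0.993, 0.119, -0.0], [-0.0, -0.001, -1.0]]
contact_force: [0.7, -1.1, 0.6]
gripper_width: 0.701
finger_force: 0.0
```

```bash
python3 - <<'E'
from station import telemetry, vision
import cv2,pickle
from h import *
s=telemetry.sense(); print(s["clock"],s["ee_pos"],s["eef_rot"].round(3).tolist(),s["gripper_width"],s["joint_positions"].round(2))
c=vision.capture("wrist"); pickle.dump(c,open("w1.pkl","wb")); cv2.imwrite("pics/w1.png",c["frame"]); print(c["K"][0],c["dist_coeffs"],np.array(c["camera_from_world"]).round(3).tolist())
for lo,hi in(((0,190,70),(5,255,255)),((174,190,70),(179,255,255)),((6,190,100),(14,255,255))):
  for b in blobs(c["frame"],lo,hi,80): print(b[0],b[1],plane(c,b[0],66).round(1),plane(c,b[0],88).round(1))
E
```

```text
1.85 [479.17198415 -33.15823524 181.27150813] [[-0.119, 0.993, -0.0], [0.993, 0.119, -0.0], [-0.0, -0.001, -1.0]] 0.701349299980089 [ 0.38  0.2  -0.5   2.06  0.12  0.91 -0.06]
[387.52905548   0.         315.08299949] [0.00406399 0.         0.         0.         0.        ] [[0.993, 0.119, 0.0, -471.815], [-0.113, 0.948, -0.298, 109.026], [-0.036, 0.296, 0.955, -305.48], [0.0, 0.0, 0.0, 1.0]]
[316.23 226.38] [299, 207, 36, 39, 1235] [479.7 -31.4  66. ] [478.9 -25.   88. ]
[517.48 261.19] [452, 252, 133, 19, 2032] [625.2 -40.   66. ] [612. -33.  88.]
```

View pics/w1.png

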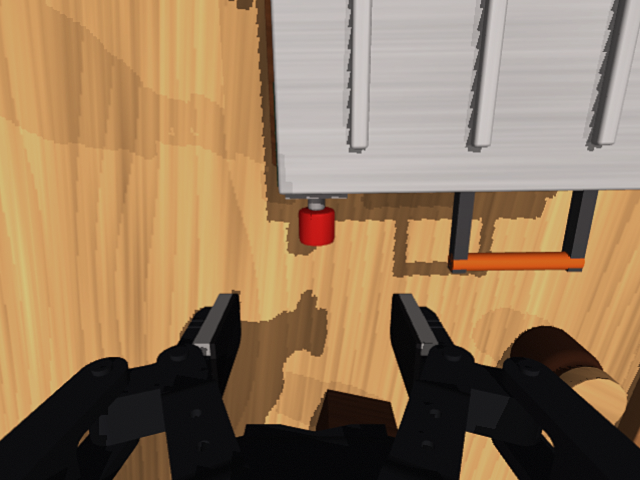

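The wrist view shows the knob at (316,226), centred between the pads, and the bar at (517,261). The path down is clear, so I'll descend.

Call:
send_rows --pt "0 0 0.015" --pt "0 0.001 0.04" --pt "0 0.001 0.07" --pt "0 0.001 0.1" --pt "0 0.001 0.125" --pt "0 0.001 0.138" --pt "0 0.001 0.141" --pt "0 0.001 0.141" --roll '[0,0,0,0,0,0,0,0]'

```text
clock: 2.9
ee_pos: [480.7, -31.9, 40.7]
eef_rot: [[-0.121, 0.993, 0.0], [0.993, 0.121, 0.0], [-0.0, 0.0, -1.0]]
contact_force: [-0.1, -1.0, -0.1]
gripper_width: 0.699
finger_force: 0.0
```

Call:
send_rows --pt "0 0 0" --pt "0 0 0" --pt "0 0 0" --pt "0 0 0" --pt "0 0 0" --pt "0 0 0" --roll '[0,0,0,0,0,0]' --jaw 1.0

```text
clock: 3.65
ee_pos: [480.9, -31.9, 40.5]
eef_rot: [[-0.121, 0.993, 0.001], [0.993, 0.121, 0.0], [-0.0, 0.001, -1.0]]
contact_force: [2.8, -1.5, 5.3]
gripper_width: 0.287
finger_force: 58.5
```

Call:
send_rows --pt "-0.002 0 0" --pt "-0.006 0 0" --pt "-0.012 0 0" --pt "-0.02 0 0" --pt "-0.03 0 0" --pt "-0.04 0 0" --pt "-0.05 0 0" --pt "-0.06 0 0" --pt "-0.07 0 0" --pt "-0.08 0 0" --pt "-0.088 0 0" --pt "-0.092 0 0" --roll '[0,0,0,0,0,0,0,0,0,0,0,0]'

```text
clock: 5.15
ee_pos: [491.6, -123.7, 40.3]
eef_rot: [[-0.121, 0.993, -0.0], [0.993, 0.121, 0.0], [0.0, -0.0, -1.0]]
contact_force: [0.6, 0.7, -1.6]
gripper_width: 0.282
finger_force: 58.5
```

Call:
send_rows --pt "0 0 0" --pt "0 0 -0.01" --pt "0 0 -0.03" --pt "0 0 -0.055" --pt "0 0 -0.075" --pt "0 0 -0.08" --pt "0 0 -0.08" --pt "0 0 -0.08" --roll '[0,0,0,0,0,0,0,0]'

```text
clock: 6.15
ee_pos: [491.2, -123.0, 119.7]
eef_rot: [[-0.121, 0.993, -0.001], [0.993, 0.121, 0.0], [0.001, -0.001, -1.0]]
contact_force: [0.3, -0.0, -0.6]
gripper_width: 0.285
finger_force: 58.6
```

```bash
python3 - <<'E'
from station import telemetry, vision
import cv2,pickle
from h import *
s=telemetry.sense(); print(s["clock"],s["ee_pos"],s["eef_rot"].round(3).tolist(),s["gripper_width"],s["joint_positions"].round(2))
d={n:vision.capture(n) for n in("wrist","scene","top")}; pickle.dump(d,open("c2.pkl","wb"))
f=d["wrist"]["frame"]
cv2.imwrite("pics/w2.png",f)
E
```

```text
6.15 [ 491.23081075 -122.9921075   119.66008093] [[-0.121, 0.993, -0.001], [0.993, 0.121, 0.0], [0.001, -0.001, -1.0]] 0.2848600293238332 [ 0.51  0.33 -0.46  2.06  0.2   0.8   0.05]
```

View pics/w2.png

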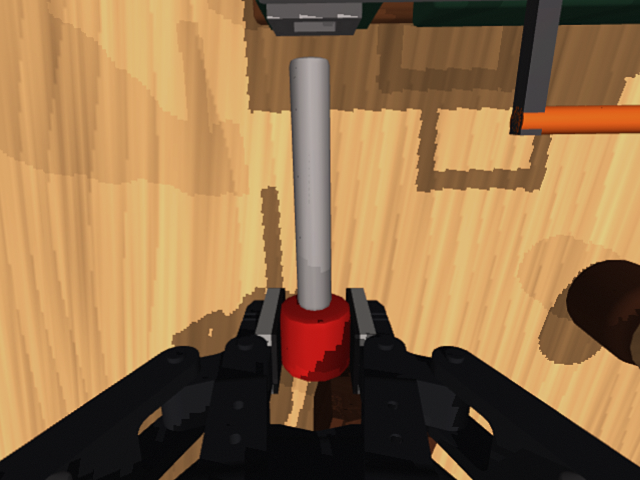

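The pin is fully out: the tip is at (309,60), clear of the bracket, and the knob is between the pads at (315,335). Next I'll hover beside the rest to measure the notch.

Call:
send_rows --pt "-0.005 0 -0.005" --pt "-0.02 -0.002 -0.01" --pt "-0.04 -0.004 -0.015" --pt "-0.06 -0.006 -0.02" --pt "-0.08 -0.008 -0.02" --pt "-0.1 -0.01 -0.02" --pt "-0.12 -0.012 -0.02" --pt "-0.14 -0.014 -0.02" --pt "-0.153 -0.016 -0.02" --pt "-0.158 -0.016 -0.02" --pt "-0.158 -0.016 -0.02" --pt "-0.158 -0.016 -0.02" --roll '[0,2,4,6,8,10,12,12,12,12,12,12]'

```text
clock: 7.8
ee_pos: [495.0, -281.3, 140.3]
eef_rot: [[0.087, 0.996, 0.0], [0.996, -0.087, 0.0], [0.0, -0.0, -1.0]]
contact_force: [-0.4, 0.5, -0.3]
gripper_width: 0.284
finger_force: 58.6
```

```bash
python3 - <<'E'
from station import telemetry, vision
import cv2,pickle
from h import *
s=telemetry.sense(); print(s["clock"],s["ee_pos"],s["eef_rot"].round(3).tolist())
d={n:vision.capture(n) for n in("wrist",)}; pickle.dump((s,d),open("c3.pkl","wb"))
f=d["wrist"]["frame"]
cv2.imwrite("pics/w3.png",cv2.convertScaleAbs(f,alpha=1.5))
E
```

```text
7.8 [ 495.02115889 -281.25429556  140.34373817] [[0.087, 0.996, 0.0], [0.996, -0.087, 0.0], [0.0, -0.0, -1.0]]
```

View pics/w3.png

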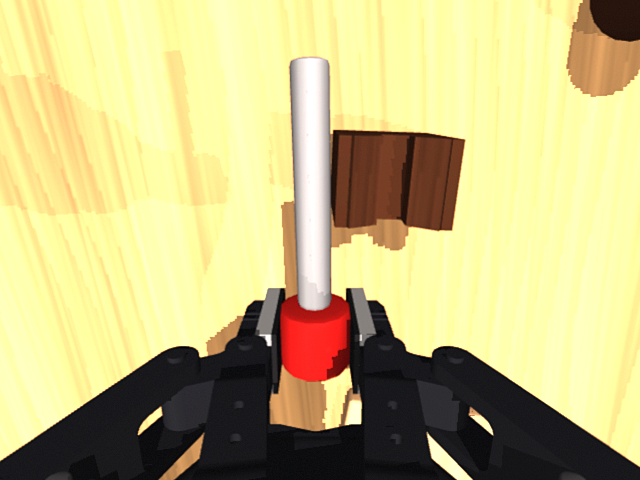

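The wrist view shows the rest's top between (335,130) and (463,230), with the notch running vertically around x≈380. The pin shank runs from (314,305) to (310,62).

```bash
python3 - <<'E'
import pickle
from h import *
s,d=pickle.load(open("c3.pkl","rb")); c=d["wrist"]; g=cv2.cvtColor(c["frame"],cv2.COLOR_BGR2GRAY)
for r in(150,180,210): print(r,cv2.GaussianBlur(g,(1,5),0)[r,326:470].tolist())
print("col",g[120:240,345].tolist()); print("col440",g[120:245,440].tolist())
m=cv2.inRange(cv2.cvtColor(c["frame"],cv2.COLOR_BGR2HSV),(0,0,70),(179,70,255))
for z in [s["ee_pos"][2]+19]:
  for r in(90,130,170,210,250,280):
    x=[i for i in range(285,335) if m[r,i]]; print(r,x[0],x[-1],plane(c,((x[0]+x[-1])/2,r),z).round(1))
E
```

```text
150 [116, 110, 99, 79, 76, 74, 38, 14, 14, 15, 16, 17, 35, 50, 49, 48, 48, 48, 48, 48, 48, 48, 49, 48, 39, 28, 25, 32, 42, 42, 41, 41, 42, 43, 42, 44, 45, 44, 44, 44, 45, 43, 43, 41, 42, 42, 43, 44, 46, 46, 44, 44, 44, 47, 50, 52, 52, 52, 52, 52, 52, 52, 52, 51, 51, 52, 52, 50, 47, 45, 47, 46, 46, 46, 46, 46, 46, 46, 47, 48, 40, 20, 16, 16, 15, 14, 15, 27, 46, 53, 50, 49, 46, 42, 43, 43, 42, 40, 41, 42, 43, 45, 45, 45, 46, 46, 46, 46, 46, 45, 44, 44, 42, 42, 42, 43, 44, 45, 48, 47, 47, 46, 45, 42, 31, 32, 48, 50, 49, 49, 49, 48, 48, 49, 48, 46, 46, 99, 176, 196, 192, 191, 189, 187]
180 [116, 110, 100, 84, 55, 20, 12, 15, 15, 15, 27, 43, 49, 48, 48, 48, 48, 48, 48, 47, 48, 49, 42, 25, 22, 32, 41, 44, 45, 46, 46, 43, 43, 44, 44, 44, 44, 44, 43, 42, 41, 41, 43, 45, 47, 47, 47, 45, 43, 43, 45, 47, 50, 51, 52, 51, 51, 51, 51, 51, 50, 51, 51, 49, 48, 45, 46, 46, 46, 46, 46, 46, 46, 46, 47, 38, 22, 21, 21, 17, 16, 15, 14, 15, 31, 49, 50, 49, 47, 46, 44, 44, 45, 47, 47, 46, 46, 45, 45, 46, 46, 46, 46, 46, 45, 45, 43, 42, 41, 42, 44, 47, 48, 49, 48, 47, 47, 46, 46, 42, 30, 31, 49, 49, 48, 48,
[... 1226 characters left out ...]
, 182, 184, 185, 185, 185, 189, 161, 78, 20, 21, 34, 44, 44, 42, 42, 43, 43, 43, 42, 41, 43, 43, 41, 42, 42, 42, 43, 43, 43, 44, 42, 43, 43, 43, 43, 45, 43, 43, 44, 44, 45, 44, 44, 45, 46, 46, 46, 45, 45, 46, 47, 49, 49, 47, 49, 49, 47, 48, 47, 46, 48, 47, 48, 49, 46, 47, 46, 47, 46, 46, 47, 46, 47, 46, 47, 46, 47, 46, 47, 46, 47, 45, 45, 46, 44, 45, 45, 44, 41, 41, 41, 41, 39, 37, 35, 32, 30, 29, 27, 28, 23, 33, 123, 191, 189, 185, 184, 183, 184, 183, 183, 183, 183, 183, 183, 183, 183]
90 291 328 [ 500.4 -198.1  159.3]
130 292 329 [ 499.6 -209.7  159.3]
170 294 329 [ 498.8 -222.   159.3]
210 295 330 [ 498.  -235.1  159.3]
250 296 330 [ 496.9 -249.   159.3]
280 297 329 [ 495.9 -260.   159.3]
```

```bash
python3 - <<'E'
import pickle
from h import *
s,d=pickle.load(open("c3.pkl","rb")); c=d["wrist"]; R=s["eef_rot"];p=s["ee_pos"]
E={150:(338,351.3,450.3,463),180:(336.3,349.2,446.8,458.8),210:(335,348,442.7,454.3)}
L=[]
for r,cs in E.items():
    q=np.array([plane(c,(u,r),75) for u in cs]); t=(q-p)@R; print(r,t[:,:2].round(1).tolist(),(q[0]+q[3])/2,(q[1]+q[2])/2)
    L.append((q.mean(0)))
L=np.array(L); v=L[0]-L[2]; print("axis yaw",np.degrees(np.arctan2(v[1],v[0])))
for j in range(4):
    a,b=[plane(c,(E[r][j],r),75) for r in(150,210)]; print(j,np.degrees(np.arctan2(*(a-b)[1::-1])))
for r,u,z in((150,407,54),(180,402,54),(210,400.5,54),(150,413,65),):
    print("floor R",((plane(c,(u,r),z)-p)@R).round(1))
for u,r in((345,135.5),(345,226.5),(440,138.5),(440,229.5)): q=plane(c,(u,r),75); print("ends",q.round(1),((q-p)@R).round(1))
E
```

```text
150 [[58.1, 11.9], [58.1, 18.9], [58.1, 71.1], [58.1, 77.8]] [ 544.79247042 -227.23660031   75.        ] [ 544.95370357 -227.24908822   75.        ]
180 [[42.3, 11.3], [42.3, 18.3], [42.2, 70.9], [42.2, 77.4]] [ 542.86148098 -243.00237818   75.        ] [ 543.10669739 -243.02287132   75.        ]
210 [[25.6, 10.8], [25.6, 18.0], [25.6, 70.3], [25.6, 76.7]] [ 540.86425498 -259.51944729   75.        ] [ 541.25252841 -259.55310003   75.        ]
axis yaw 83.26309510777132
0 83.08074114418523
1 83.37448378107796
2 83.55342145275668
3 83.04382826275865
floor R [56.3 53.2 86.4]
floor R [38.8 51.5 86.4]
floor R [20.5 51.8 86.3]
floor R [57.2 54.  75.4]
ends [ 516.1 -217.3   75. ] [65.6 15.5 65.4]
ends [ 512.9 -266.6   75. ] [16.2 16.6 65.3]
ends [ 565.5 -223.1   75. ] [64.  65.2 65.4]
ends [ 565.9 -273.    75. ] [14.4 69.9 65.3]
```

Call:
send_rows --pt "0 0.005 0" --pt "-0.001 0.015 0" --pt "-0.002 0.027 0" --pt "-0.002 0.038 0" --pt "-0.002 0.0437 0" --pt "-0.002 0.0437 0.01" --pt "-0.002 0.0437 0.03" --pt "-0.002 0.0437 0.05" --pt "-0.002 0.0437 0.06" --pt "-0.002 0.0437 0.062" --pt "-0.002 0.0437 0.062" --pt "-0.002 0.0437 0.062" --roll '[0,1,2,2.5,2.5,2.5,2.5,2.5,2.5,2.5,2.5,2.5]'

```text
clock: 9.35
ee_pos: [538.6, -288.0, 78.9]
eef_rot: [[0.131, 0.991, 0.001], [0.991, -0.131, -0.0], [-0.0, 0.001, -1.0]]
contact_force: [-0.1, -0.5, -0.4]
gripper_width: 0.283
finger_force: 58.6
```

```bash
python3 - <<'E'
from station import telemetry, vision
import pickle
from h import *
s=telemetry.sense(); print(s["clock"],s["ee_pos"],s["eef_rot"].round(3).tolist())
c=vision.capture("wrist"); pickle.dump((s,{"wrist":c}),open("c4.pkl","wb"))
cv2.imwrite("pics/w4.png",cv2.convertScaleAbs(c["frame"],alpha=1.5))
E
```

```text
9.35 [ 538.61661909 -287.95120251   78.93868703] [[0.131, 0.991, 0.001], [0.991, -0.131, -0.0], [-0.0, 0.001, -1.0]]
```

View pics/w4.png

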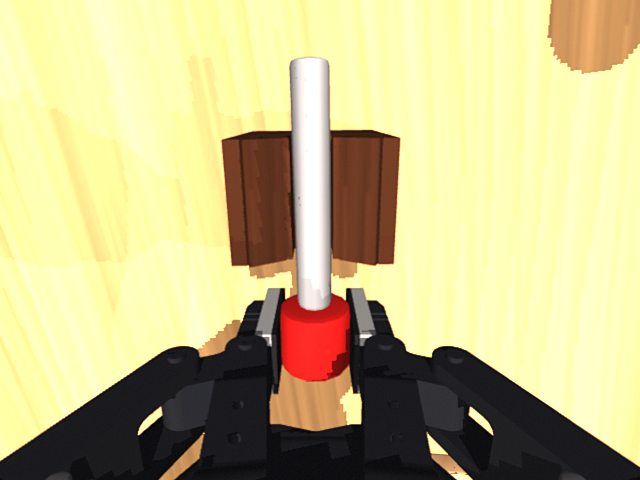

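The pin is centred over the notch: rest edges at 224/398 in row 150, shank at 311. I'll lower it.

Call:
send_rows --pt "0 0 0.005" --pt "0 0 0.012" --pt "0 0 0.019" --pt "0 0 0.025" --pt "0 0 0.03" --pt "0 0 0.034" --pt "0 0 0.036" --pt "0 0 0.037" --pt "0 0 0.0375" --pt "0 0 0.0375" --roll '[0,0,0,0,0,0,0,0,0,0]'

```text
clock: 10.65
ee_pos: [538.3, -287.8, 41.1]
eef_rot: [[0.131, 0.991, 0.0], [0.991, -0.131, -0.0], [-0.0, 0.0, -1.0]]
contact_force: [-1.3, 1.1, 4.1]
gripper_width: 0.288
finger_force: 59.0
```

Call:
send_rows --pt "0 0 0" --pt "0 0 0" --pt "0 0 0" --pt "0 0 0" --pt "0 0 0" --pt "0 0 0" --roll '[0,0,0,0,0,0]' --jaw 0.35

```text
clock: 11.4
ee_pos: [538.2, -287.8, 40.8]
eef_rot: [[0.131, 0.991, -0.0], [0.991, -0.131, 0.0], [0.0, -0.0, -1.0]]
contact_force: [0.1, 0.7, -0.4]
gripper_width: 0.652
finger_force: 0.0
```

```bash
python3 - <<'E'
from station import telemetry, vision
import pickle
from h import *
s=telemetry.sense(); print(s["clock"],s["ee_pos"],s["gripper_width"],s["contact_force"])
c=vision.capture("wrist"); p=s["ee_pos"];R=s["eef_rot"]
cv2.imwrite("pics/w5.png",cv2.convertScaleAbs(c["frame"],alpha=1.5))
E
```

```text
11.4 [ 538.23557867 -287.78184697   40.80331846] 0.6516872761718265 [ 0.08373346  0.70289509 -0.38226914]
```

View pics/w5.png

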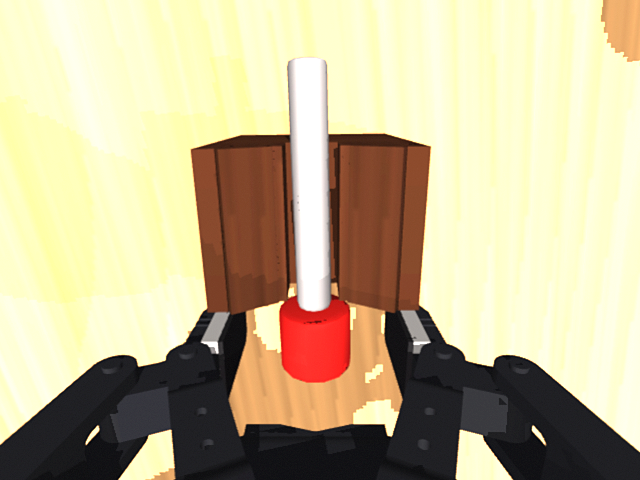

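The pin lies level in the notch, with the shank between the walls and the knob at (315,335) clear of the open fingers. I'll lift straight up and go to the bar.

Call:
send_rows --pt "0 0 -0.005" --pt "0 0 -0.02" --pt "0 0 -0.05" --pt "0 0 -0.09" --pt "0 0 -0.12" --pt "0 0 -0.14" --pt "0 0 -0.145" --pt "0 0 -0.145" --roll '[0,0,0,0,0,0,0,0]'

```text
clock: 12.45
ee_pos: [538.0, -287.7, 185.4]
eef_rot: [[0.131, 0.991, -0.0], [0.991, -0.131, 0.0], [0.0, -0.0, -1.0]]
contact_force: [-0.2, 0.8, -0.9]
gripper_width: 0.654
finger_force: 0.0
```

Call:
send_rows --pt "0.01 0.001 0" --pt "0.035 0.005 0" --pt "0.065 0.01 0" --pt "0.1 0.015 0" --pt "0.135 0.02 0" --pt "0.17 0.026 0" --pt "0.205 0.031 0" --pt "0.235 0.036 0" --pt "0.255 0.039 0" --pt "0.2625 0.0397 0" --pt "0.2625 0.0397 0" --pt "0.2625 0.0397 0" --roll '[3,10,20,30,40,49,58,66,72,75.5,75.5,75.5]' --jaw 0.45

```text
clock: 13.95
ee_pos: [611.6, -33.4, 185.1]
eef_rot: [[0.993, 0.122, -0.001], [0.122, -0.993, -0.0], [-0.001, 0.0, -1.0]]
contact_force: [0.5, 0.5, 0.5]
gripper_width: 0.547
finger_force: 0.0
```

```bash
python3 - <<'E'
from station import telemetry, vision
import pickle
from h import *
s=telemetry.sense(); p=s["ee_pos"];R=s["eef_rot"]; print(s["clock"],p,R.round(3).tolist(),s["gripper_width"],s["joint_positions"].round(2))
c=vision.capture("wrist"); T=vision.capture("top")
for b in blobs(c["frame"],(5,190,70),(15,255,255),150): 
    q=plane(c,b[0],88); print(b[0],b[1],b[2],q.round(1),((q-p)@R).round(1))
    q=np.array([plane(c,v,88) for v in cv2.boxPoints(b[2])]); print(((q-p)@R).round(1)[:,:2].tolist())
for b in blobs(T["frame"],(0,200,100),(4,255,255),20): print("red",b[0],b[1],plane(T,b[0],66).round(1))
E
```

```text
13.95 [611.64657635 -33.36114406 185.08019387] [[0.993, 0.122, -0.001], [0.122, -0.993, -0.0], [-0.001, 0.0, -1.0]] 0.5466840051882951 [ 0.1   0.38 -0.19  1.79  0.08  0.99 -1.57]
[316.12 233.45] [307, 172, 19, 125, 1970] ((315.9999694824219, 233.99996948242188), (123.99998474121094, 17.999996185302734), 90.0) [613.2 -33.2  88. ] [ 1.7  0.  97.1]
[[41.4, -5.6], [41.4, 5.5], [-43.1, 6.1], [-43.1, -6.2]]
red [405.67 258.22] [403, 255, 7, 7, 27] [ 536. -288.   66.]
```

Call:
send_rows --pt "0.001 0 0.01" --pt "0.001 0 0.035" --pt "0.001 0 0.06" --pt "0.001 0 0.085" --pt "0.001 0 0.105" --pt "0.001 0 0.116" --pt "0.001 0 0.119" --pt "0.001 0 0.119" --pt "0.001 0 0.119" --roll '[0,0,0,0,0,0,0,0,0]'

```text
clock: 15.18
ee_pos: [613.5, -32.7, 67.6]
eef_rot: [[0.993, 0.121, 0.001], [0.121, -0.993, 0.0], [0.001, 0.0, -1.0]]
contact_force: [0.5, -0.3, 0.4]
gripper_width: 0.548
finger_force: 0.0
```

Call:
send_rows --pt "0 0 0" --pt "0 0 0" --pt "0 0 0" --pt "0 0 0" --pt "0 0 0" --pt "0 0 0" --roll '[0,0,0,0,0,0]' --jaw 1.0

```text
clock: 15.92
ee_pos: [613.4, -34.0, 67.4]
eef_rot: [[0.993, 0.12, 0.001], [0.12, -0.993, -0.001], [0.001, 0.001, -1.0]]
contact_force: [-0.0, -5.6, 4.7]
gripper_width: 0.117
finger_force: 58.5
```

The bar is gripped. I'll swing the lid along the 225 mm arc.

Call:
send_rows --pt "0 0 -0.002" --pt "0 -0.0001 -0.0059" --pt "0 -0.0003 -0.0118" --pt "0 -0.0009 -0.0196" --pt "0 -0.0019 -0.0294" --pt "0 -0.0034 -0.0391" --pt "0 -0.0053 -0.0487" --pt "0 -0.0077 -0.0582" --pt "0 -0.0104 -0.0677" --pt "0 -0.0136 -0.077" --pt "0 -0.0171 -0.0861" --pt "0 -0.0211 -0.0951" --roll '[0,0,0,0,0,0,0,0,0,0,0,0]'

```text
clock: 17.42
ee_pos: [610.7, -14.1, 162.5]
eef_rot: [[0.993, 0.119, 0.001], [0.119, -0.993, -0.002], [0.0, 0.003, -1.0]]
contact_force: [0.9, -11.4, 1.6]
gripper_width: 0.114
finger_force: 58.4
```

Call:
send_rows --pt "0 -0.0043 -0.0088" --pt "0 -0.009 -0.0174" --pt "0 -0.0141 -0.0258" --pt "0 -0.0196 -0.034" --pt "0 -0.0254 -0.0419" --pt "0 -0.0315 -0.0495" --pt "0 -0.038 -0.0569" --pt "0 -0.0448 -0.064" --pt "0 -0.0519 -0.0708" --pt "0 -0.0593 -0.0773" --pt "0 -0.0669 -0.0834" --pt "0 -0.0748 -0.0892" --roll '[0,0,0,0,0,0,0,0,0,0,0,0]'

```text
clock: 18.92
ee_pos: [601.6, 58.1, 253.1]
eef_rot: [[0.993, 0.117, 0.001], [0.117, -0.993, -0.005], [0.0, 0.005, -1.0]]
contact_force: [-10.6, -21.3, 24.4]
gripper_width: 0.109
finger_force: 62.1
```

Call:
send_rows --pt "-0.001 0.001 -0.001" --pt "-0.002 0.0015 -0.0025" --pt "-0.002 0.0015 -0.0025" --roll '[0,0,0]'

```text
clock: 19.3
ee_pos: [601.1, 60.1, 254.8]
eef_rot: [[0.993, 0.121, 0.004], [0.121, -0.993, -0.0], [0.004, 0.001, -1.0]]
contact_force: [7.8, -4.3, 3.7]
gripper_width: 0.118
finger_force: 59.8
```

```bash
python3 - <<'E'
from station import telemetry
s=telemetry.sense(); print(s["clock"],s["ee_pos"],s["eef_rot"].round(4).tolist(),s["contact_force"],s["torque"],s["finger_force"],s["joint_positions"].round(2))
E
```

```text
19.3 [601.12617343  60.1281223  254.78125267] [[0.9927, 0.1208, 0.0039], [0.1208, -0.9927, -0.0004], [0.0038, 0.0009, -1.0]] [ 7.78902603 -4.25502738  3.68413236] [-0.97510409 -1.66709583  0.30626514] 59.765167236328125 [-0.03  0.3  -0.22  1.73  0.07  1.11 -1.72]
```

Call:
send_rows --pt "0 -0.0064 -0.0044" --pt "0 -0.0132 -0.0086" --pt "0 -0.0201 -0.0126" --pt "0 -0.0271 -0.0163" --pt "0 -0.0342 -0.0198" --pt "0 -0.0415 -0.0231" --pt "0 -0.0489 -0.0261" --pt "0 -0.0564 -0.0288" --pt "0 -0.0639 -0.0312" --pt "0 -0.0716 -0.0334" --pt "0 -0.0716 -0.0334" --roll '[0,0,0,0,0,0,0,0,0,0,0]'

```text
clock: 20.68
ee_pos: [591.7, 132.1, 288.4]
eef_rot: [[0.993, 0.122, 0.003], [0.122, -0.993, -0.0], [0.003, 0.0, -1.0]]
contact_force: [1.3, -3.0, 8.2]
gripper_width: 0.115
finger_force: 63.3
```

Call:
send_rows --pt "0 -0.005 -0.0013" --pt "0 -0.0116 -0.0028" --pt "0 -0.0194 -0.0043" --pt "0 -0.0273 -0.0056" --pt "0 -0.035 -0.0065" --pt "0 -0.042 -0.0071" --pt "0 -0.049 -0.0075" --pt "0 -0.0545 -0.0077" --pt "0 -0.0575 -0.0078" --pt "0 -0.058 -0.0078" --pt "0 -0.058 -0.0078" --pt "0 -0.058 -0.0078" --roll '[0,0,0,0,0,0,0,0,0,0,0,0]'

```text
clock: 22.18
ee_pos: [584.0, 189.2, 294.8]
eef_rot: [[0.993, 0.121, -0.0], [0.121, -0.993, -0.0], [-0.0, 0.0, -1.0]]
contact_force: [3.1, -1.3, -0.5]
gripper_width: 0.114
finger_force: 64.2
```

Call:
send_rows --pt "0 0 0" --pt "0 0 0" --pt "0 0 0" --pt "0 0 0" --roll '[0,0,0,0]'

```text
clock: 22.68
ee_pos: [583.9, 189.4, 294.8]
eef_rot: [[0.993, 0.121, -0.0], [0.121, -0.993, -0.0], [-0.0, 0.0, -1.0]]
contact_force: [3.3, -2.1, -1.0]
gripper_width: 0.112
finger_force: 64.0
```

```bash
python3 - <<'E'
from station import telemetry, vision
import pickle
from h import *
s=telemetry.sense(); p=s["ee_pos"]; print(s["clock"],p,s["contact_force"],s["finger_force"],abs(s["qvel"]).max())
f=(p[:2]-[613.4,-34])@[-.1219,.9925]; u=p[2]-67.4; print("fwd,up",f,u,"theta",np.arctan2(u,225-f))
S,T=vision.capture("scene"),vision.capture("top")
for n,c in(("S",S),("T",T)):
    for lo,hi in(((0,180,80),(4,255,255)),((5,190,100),(15,255,255))):
        for b in blobs(c["frame"][180:320,200:430],lo,hi,12): q=b[0]+[200,180]; print(n,q,b[1][4],plane(c,q,66).round(1),plane(c,q,310).round(1))
E
```

```text
22.675 [583.92235343 189.3573246  294.77343761] [ 3.30294429 -2.12525736 -1.01869647] 64.02599215507507 0.0017599466800179442
fwd,up 225.27546977787742 227.3734376067891 theta 1.5720078563649216
T [405.16 257.88] 57 [ 536.9 -286.7   66. ] [ 520.  -237.1  310. ]
T [250.42 242.25] 12 [588.  132.4  66. ] [561.3 102.3 310. ]
```

```bash
python3 -c "
from station import env
print(env.job_done())"
```

```text
the job is handed in; nothing more can be done
None
```

I handed the job in at about 22.7 s, with the pin lying released in the notch and the lid held upright at about 1.57 rad by the gripper on the bar; no verdict came back.

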